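# Nest the tasting beakers on their mats

## Task

Tidy the tasting table: stand the large silver-grey beaker upright in the middle of the round cork mat, nest the medium one in it and the small one in the medium, and in the same way stand the large copper beaker in the middle of the square slate mat with the small copper one nested in it. Every beaker must end upright and seated on the floor of the one that holds it. Leave the green wine glass and the dish of corks where they are.

Things in the scene. Friction and masses are not known exactly. Their poses are not given: they have to be found in the camera images.
- steel_large: Open round beaker of bare silver-grey metal, loose, upright. Outside 66 mm across at the rim, 56 mm at the foot, 54 mm tall, wall 3 mm, floor 4 mm, about 140 g. Origin: centre of the underside; z up its axis. The widest and lowest of the three silver-grey beakers. Inside it is 60 mm across at the mouth and 50 mm at the floor.
- steel_medium: Open round beaker of bare silver-grey metal, loose, upright. Outside 51 mm across at the rim, 42 mm at the foot, 74 mm tall, wall 3 mm, floor 4 mm, about 120 g. Origin: centre of the underside; z up its axis. The middle one of the three silver-grey beakers. Inside it is 45 mm across at the mouth and 36 mm at the floor. Nested in the large silver-grey beaker, its underside is 4 mm above that one's and its rim 24 mm above that one's.
- steel_small: Open round beaker of bare silver-grey metal, loose, upright. Outside 35 mm across at the rim, 28 mm at the foot, 94 mm tall, wall 3 mm, floor 4 mm, about 90 g. Origin: centre of the underside; z up its axis. The slimmest and tallest of the three silver-grey beakers. Nested in the medium silver-grey beaker, its underside is 4 mm above that one's and its rim 24 mm above that one's.
- copper_large: Open round beaker of reddish copper, loose, upright. Outside 66 mm across at the rim, 56 mm at the foot, 54 mm tall, wall 3 mm, floor 4 mm, about 140 g. Origin: centre of the underside; z up its axis. The wider and lower of the two copper beakers. Inside it is 60 mm across at the mouth and 50 mm at the floor.
- copper_small: Open round beaker of reddish copper, loose, upright. Outside 46 mm across at the rim, 38 mm at the foot, 74 mm tall, wall 3 mm, floor 4 mm, about 110 g. Origin: centre of the underside; z up its axis. The slimmer and taller of the two copper beakers. Nested in the large copper beaker, its underside is 4 mm above that one's and its rim 24 mm above that one's.
- cork_mat: Round cork mat, light brown, 100 mm diameter, 6 mm thick, fixed flat on the table. Target of the silver-grey nest. Origin: centre of its underside, on the table top; z up.
- slate: Square slate mat, nearly black, 100 x 100 mm, 6 mm thick, fixed flat on the table, turned any way. Target of the copper nest. Origin: centre of its underside, on the table top; z up; x and y along its edges.
- glass: Stemless green-tinted wine glass, loose, 76 mm widest diameter, 95 mm tall, about 220 g. Bystander: not to be displaced or knocked over. Origin: centre of the underside, z up.
- cork_dish: Small white dish with three corks lying in it, one loose piece, 90 mm diameter, 27 mm tall, about 300 g. Bystander: not to be displaced or knocked over. Origin: centre of the underside, z up.

How it is judged:
By the outcome, as a careful person would: the job done as asked, in the order asked, and still so for the second after the job is handed in, with the robot touching nothing.
It also fails if it takes over 136 s, if anything falls off the work surface, if the arm or the gripper's body presses on something with over 40 N, if the wrist force passes 120 N, or if a joint passes its speed limit or range.

## Robot

A 6-joint arm with a two-finger parallel gripper is mounted at the origin on the work surface. World frame = base frame: x ahead of the robot, y to its left, z up, the work surface at z = 0. Lengths are in mm, angles in degrees, forces in N, time in s.
With the tool pointing down it reaches from about 350 to 850 mm from the base axis. Payload 8.1 kg.
Tool frame: the origin (TCP) lies midway between the tips of the shut fingers; the grasp point (between the pads) lies 19 mm behind it; z points along the fingers, y is the line along which they close (so a half turn about z gives the same grasp; the last joint's range is limited). The gripper opens to 85 mm and grips with 20 to 120 N. Pads are 22 mm wide; open, the fingers measure 114 mm over their backs; the gripper's body (76 mm by 85 mm) begins 54 mm behind the grasp point. The pads swing forward as they close: fully open they stand 13 mm farther back than shut.
Start: joints at [67.701, 7.471, 85.268, -0, 87.261, -4.893], TCP at [179.467, 572.535, 231.292] pointing down, gripper open.
Joint ranges: [-169.43, 169.43], [-51.17, 129.36], [1.28, 143.12], [-76.62, 256.62], [0, 156.53], [-152.29, 152.29]. Speed limits (degrees/s): [136.94, 136.94, 159.86, 180, 180, 180].

## Interface

Orientations are given as [roll, pitch, yaw] about the fixed x, y, z axes, in that order (R = Rz(yaw) Ry(pitch) Rx(roll)).
In Python, from bench import sense, snapshot, camera_params, hand_in, masks_of, pinpoint gives the robot as it stands.
- The arm moves only by the tool step_arm, never from a script. Its argument "targets" is a list of rows, each an object with "angular": the turn, a rotation vector about the tool's x, y, z scaled (see below), a list of three; "dp": the shift along the tool's x, y, z scaled (see below), a list of three; "fingers": the closure, from 0 (fully open) to 1 (shut). A call has exactly 8 rows; each row is the pose to reach, as a shift and turn from the pose commanded when the call began, along the tool's axes at that moment, turning the shorter way round; what a row does not reach only later rows make up. The controller multiplies each number of a shift by 0.2 m and each number of a turn by 180 degrees. A row lasts 1/8 s, in which the tool goes at most 62.5 mm and 10.7 degrees, less where a joint would pass 70% of its speed; a pose out of reach is approached as far as the arm can. A call with a number of a shift or a turn outside -1 to 1 is refused whole. A call with a gripper value outside its range is refused whole. The fingers move at their own pace and stop on an object; "newtons" is the grip in N (left out, the last holds). Time passes only in rows, so rows that repeat a pose let the fingers close, or fill a call up. It gives the time, the measured TCP pose, the force, the opening and the grip force at its end, in the units of the state.
- sense(): the state, without advancing time (a new reading comes with each control period).
- snapshot(name): name is "scene" or "top"; returns the picture (420x560x3 uint8, blue, green, red); there is no depth.
- camera_params(name): a dict with "vfov" (degrees; the focal length in pixels is half the picture's height over the tangent of half this angle, whatever the lens; pixels are square), "cx", "cy" (the principal point, pixels), "R" (3x3) and "t" (3): a world point X has camera coordinates R X + t. Camera axes: x right, y down, z forward; pixel columns grow to the right and rows downward; lengths in mm; the calibration is good to about 2 mm. A picture is of the moment at which its call begins. camera_params takes no time and is no camera call.
- hand_in(): hands the job in; it is judged then, once.
Trained networks look in the newest picture that a camera, given by its name, has taken for a name from the list of things; names that differ only in an ending like _2 or _b are one class to them, and where a whole thing is asked for, a point or a joint stands for the part that bears it (a point fixed in the world has none). Each returns a list of dicts, best first, with "conf" (0 to 1); they miss things now and then, are a little off and sometimes report something else, mostly with a low value. They report only what shows in the picture. A call takes as long as a camera call.
- masks_of(camera, label): "pixels" (420x560 bool, what is visible of it) and "at" ([column, row] in pixels, amid what is visible of it).
- pinpoint(camera, label): "at" ([column, row] in pixels: a listed point, or the origin of a listed thing).
The state is a dict: "time": time; "joint_pos": joint angles; "qd": joint speeds; "joint_efforts": joint torques, N m; "tool_pos": TCP position; "tcp_rot": TCP orientation; "ft_force": force on the tool from outside, world axes, zero at the start; "wrist_torque": the same for the moment, N m; "finger_gap": finger opening in mm; "grip_force": force on a finger pad.
Only numpy, scipy, OpenCV 4.12 (cv2) and the standard library are available. Lean on these libraries where they do the work, as an engineer would, in place of code of your own. Each camera call takes 0.05 s, during which the arm holds its last target. There are 200 camera calls.

## Working session

There is one attempt and no reset: what is moved stays moved. The work goes in short steps, Python scripts to look and compute and a tool call to move; the robot and the scene stay as the last step left them, time stands still between calls to the robot, and variables do not carry over. Pictures are saved under pics/ and viewed, at most 14 in all, crops included, and the job is handed in when it is done.

Besides the shell and the picture viewer there is one more tool, called by a JSON object that holds its "method" and its "body", one argument or row to a line. step_arm: Moves the arm, as the interface text tells. Its arguments: {"type":"object","properties":{"targets":{"type":"array","items":{"type":"object","properties":{"angular":{"type":"array","items":{"type":"number","minimum":-1,"maximum":1}},"dp":{"type":"array","items":{"type":"number","minimum":-1,"maximum":1}},"fingers":{"type":"number"}}}},"newtons":{"type":"number"}},"required":["targets"]}

```bash
mkdir -p pics; ls
python3 - <<'E'
from bench import *
import cv2,json
s=sense();print(s)
for c in("scene","top"):
    im=snapshot(c);cv2.imwrite(f"pics/{c}0.png",im);print(c,camera_params(c))
    for n in "steel_large steel_medium steel_small copper_large copper_small cork_mat slate glass cork_dish".split():
        print(c,n,[(r['at'],round(r['conf'],2)) for r in pinpoint(c,n)[:3]],[(r['at'],round(r['conf'],2),int(r['pixels'].sum())) for r in masks_of(c,n)[:3]])
E
```

```text
pics
{'time': 0.0, 'joint_pos': array([ 6.77003736e+01,  7.51613205e+00,  8.53305624e+01, -1.37280729e-03,
        8.72600698e+01, -4.89343347e+00]), 'qd': array([-0.01169594,  0.04359206, -0.04129521, -0.02316199,  0.02110675,
        0.0173578 ]), 'joint_efforts': array([ 5.34266001e-04, -5.69392204e+01, -5.00550950e+01, -1.98651405e-04,
        1.44200778e-02, -5.42235125e-05]), 'tool_pos': array([179.26695132, 572.01519453, 230.22144648]), 'tcp_rot': array([-1.79893508e+02, -7.74116752e-03,  1.62593867e+02]), 'ft_force': array([-0.4638439 ,  0.10693057, -0.75230989]), 'wrist_torque': array([-0.07874668, -0.04475078, -0.04896488]), 'grip_force': 0.0, 'finger_gap': 85.43717368455209}
scene {'vfov': 55.456506294979185, 'cx': 281.7322950761297, 'cy': 208.9027438821569, 'R': array([[ 0.59844303,  0.80106896,  0.0124282 ],
       [ 0.49544805, -0.35784744, -0.79150265],
       [-0.6296008 ,  0.47982677, -0.61103936]]), 't': array([-321.69853585, -254.47439287, 1217.92053186])}
scene steel_large [([202.9, 220.3], 0.96)] [([198.8, 210.5], 0.73, 1021)]
scene steel_medium [([195.6, 299.2],
[... 898 characters left out ...]
9049, 885.03676607])}
top steel_large [([347.7, 231.7], 0.67)] [([351.4, 231.3], 0.96, 753)]
top steel_medium [([393.8, 155.8], 0.78)] [([397.5, 151.1], 0.56, 545)]
top steel_small [([164.0, 173.0], 0.86)] [([155.2, 168.7], 0.62, 351), ([239.5, 165.4], 0.59, 1885)]
top copper_large [([203.4, 229.8], 0.67)] [([198.6, 228.1], 0.77, 768)]
top copper_small [([129.8, 242.4], 0.72)] [([121.0, 241.9], 0.77, 540)]
top cork_mat [([419.2, 234.7], 0.62)] [([421.0, 234.9], 0.55, 1544)]
top slate [([243.3, 166.0], 0.65)] [([241.1, 164.7], 0.63, 1850)]
top glass [([315.3, 156.3], 0.88), ([129.4, 242.1], 0.69), ([164.8, 173.8], 0.57)] []
top cork_dish [([284.2, 243.8], 0.85)] [([283.1, 243.2], 0.58, 1298)]
```

View pics/scene0.png

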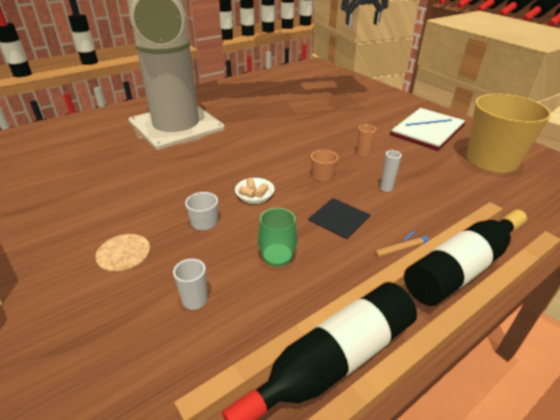

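View pics/top0.png

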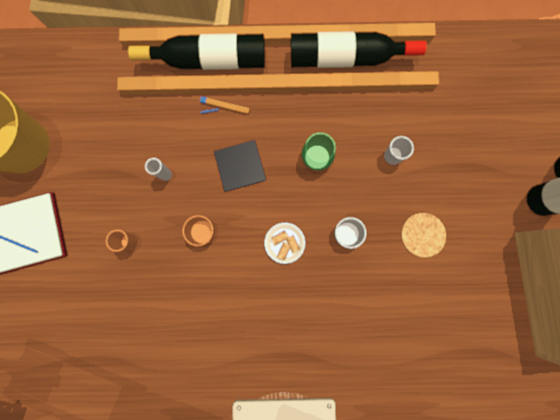

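```bash
cat > h.py <<'E'
import numpy as np
from bench import *
def fp(c): 
    p=camera_params(c); return p,210/np.tan(np.radians(p['vfov']/2))
def ray(c,uv,z):
    p,f=fp(c); d=np.array([(uv[0]-p['cx'])/f,(uv[1]-p['cy'])/f,1.])
    R=p['R'];C=-R.T@p['t'];d=R.T@d
    return (C+d*(z-C[2])/d[2])
def proj(c,X):
    p,f=fp(c);x=np.asarray(X)@p['R'].T+p['t'];return x[...,:2]/x[...,2:]*f+[p['cx'],p['cy']]
E
python3 - <<'E'
from h import *
for n in "steel_large steel_medium steel_small copper_large copper_small cork_mat slate glass cork_dish".split():
    z=0
    print(n,[ray(c,pinpoint(c,n)[0]['at'],z)[:2].round(1) for c in("scene","top")])
E
```

```text
steel_large [array([ 454.8, -149.9]), array([ 463.9, -153.5])]
steel_medium [array([ 639.3, -261.7]), array([ 637.9, -267.5])]
steel_small [array([600.5, 277.6]), array([607.5, 265.3])]
copper_large [array([461. , 184.4]), array([474.6, 173.6])]
copper_small [array([448.8, 343.6]), array([449.3, 339.7])]
cork_mat [array([ 450.1, -320.6]), array([ 454. , -315.3])]
slate [array([631.7,  85.7]), array([620.5,  82.1])]
glass [array([640.3, -90.1]), array([640.2, -85.2])]
cork_dish [array([441.8,  -7. ]), array([439.4,  -9. ])]
```

The scene view shows the steel beakers at about (203,212), (192,284) and (389,170), and the copper ones at (323,166) and (366,140). The cork mat is at (123,252), the slate at (340,218), the glass at (278,237) and the dish at (255,190). The top view agrees with these, but the networks differ by about 10 mm between cameras, so I'll fit silhouettes.

```bash
cat >> h.py <<'E'
import cv2
from scipy.optimize import least_squares
DIM=dict(steel_large=(56,66,54),steel_medium=(42,51,74),steel_small=(28,35,94),copper_large=(56,66,54),copper_small=(38,46,74),cork_mat=(100,100,6),cork_dish=(60,90,27))
def circ(x,y,d,z,n=60):
    a=np.linspace(0,2*np.pi,n,endpoint=False);return np.c_[x+d/2*np.cos(a),y+d/2*np.sin(a),0*a+z]
def hull(c,n,x,y,z0=0):
    a,b,h=DIM[n];return cv2.convexHull(proj(c,np.r_[circ(x,y,a,z0),circ(x,y,b,z0+h)]).astype(np.float32))
def cen(h): m=cv2.moments(h);return np.array([m['m10'],m['m01']])/m['m00'],m['m00']
def bestmask(c,n,near,z0=0):
    L=[r for r in masks_of(c,n) if np.hypot(*(np.array(r['at'])-near))<25]
    return L[0]['pixels'] if L else None
def locate(c,n,x0,y0,z0=0):
    m=bestmask(c,n,cen(hull(c,n,x0,y0,z0))[0])
    if m is None:return None
    v,u=np.nonzero(m);cm=np.array([u.mean(),v.mean()])
    r=least_squares(lambda q:cen(hull(c,n,*q,z0))[0]-cm,[x0,y0])
    hm=np.zeros(m.shape,np.uint8);cv2.fillConvexPoly(hm,hull(c,n,*r.x,z0).round().astype(int),1)
    return r.x.round(1),int(m.sum()),int(cen(hull(c,n,*r.x,z0))[1]),round((m&(hm>0)).sum()/(m|(hm>0)).sum(),2)
E
python3 - <<'E'
from h import *
P=dict(steel_large=(460,-152),steel_medium=(639,-265),steel_small=(604,271),copper_large=(468,178),copper_small=(449,341),cork_mat=(452,-318),cork_dish=(440,-8))
for n in P:
    print(n,[locate(c,n,*P[n]) for c in("scene","top")])
for c in("scene","top"):
    im=cv2.imread(f"pics/{c}0.png");S=2
    im=cv2.resize(im,None,fx=S,fy=S,interpolation=cv2.INTER_CUBIC)
    for n in P:
        r=locate(c,n,*P[n])
        if r: cv2.polylines(im,[(hull(c,n,*r[0])*S+.5).round().astype(int)],True,(255,255,0),1)
    y0=200 if c=="scene" else 220
    cv2.imwrite(f"pics/{c}1.png",im[230:640,170:920] if c=="scene" else im[230:550,150:930])
E
```

```text
steel_large [(array([ 457.2, -148.8]), 1021, 1011, np.float64(0.96)), (array([ 460.1, -151.3]), 753, 759, np.float64(0.94))]
steel_medium [(array([ 638.5, -263.5]), 1284, 1352, np.float64(0.9)), (array([ 639.3, -264.5]), 545, 601, np.float64(0.84))]
steel_small [(array([602.8, 264.6]), 586, 558, np.float64(0.95)), (array([605. , 263.3]), 351, 392, np.float64(0.83))]
copper_large [(array([468.1, 179.4]), 667, 710, np.float64(0.87)), (array([470.5, 175.9]), 768, 782, np.float64(0.92))]
copper_small [(array([449.7, 344.3]), 472, 485, np.float64(0.9)), (array([452.1, 340.8]), 540, 565, np.float64(0.88))]
cork_mat [(array([ 452.4, -322.3]), 1572, 1589, np.float64(0.93)), (array([ 454.3, -323.7]), 1544, 1578, np.float64(0.93))]
cork_dish [(array([440.1,  -7.7]), 706, 815, np.float64(0.77)), (array([441.3,  -8. ]), 1298, 1323, np.float64(0.93))]
```

View pics/scene1.png

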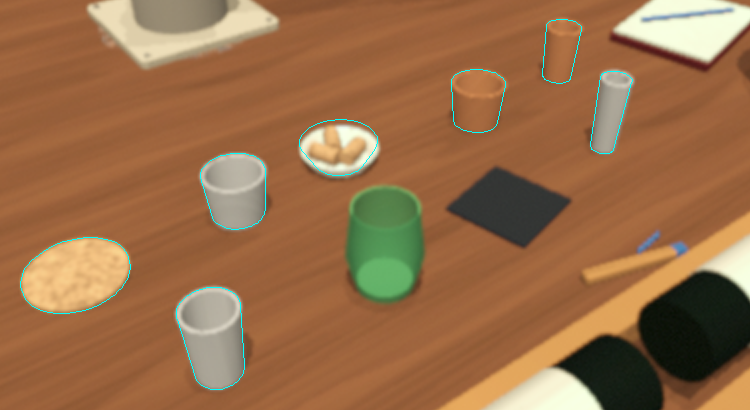

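View pics/top1.png

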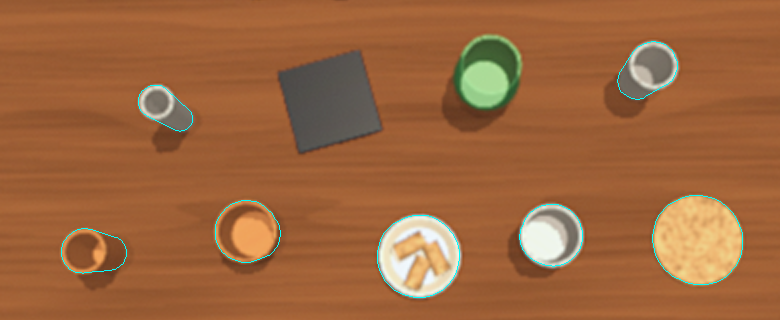

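The outlines fit well, and the two cameras agree to within about 3 mm. The slate spans crop (278–382, 50–153) in the top view. I'll locate it next while the arm starts moving.

{"method": "step_arm", "body": {
  "newtons": 30,
  "targets": [
    {"angular": [0,0,-0.04835],"dp": [-0.15,-0.1,0],"fingers": 0},
    {"angular": [0,0,-0.0967],"dp": [-0.3,-0.2,0],"fingers": 0},
    {"angular": [0,0,-0.0967],"dp": [-0.5,-0.3,0],"fingers": 0},
    {"angular": [0,0,-0.0967],"dp": [-0.7,-0.45,0],"fingers": 0},
    {"angular": [0,0,-0.0967],"dp": [-0.9,-0.6,0],"fingers": 0},
    {"angular": [0,0,-0.0967],"dp": [-0.92,-0.6,0],"fingers": 0},
    {"angular": [0,0,-0.0967],"dp": [-0.92,-0.6,0],"fingers": 0},
    {"angular": [0,0,-0.0967],"dp": [-0.92,-0.6,0],"fingers": 0}
  ]
}}

```text
time: 5.2
tool_pos: [318.5, 403.8, 231.3]
tcp_rot: [180.0, -0.0, -179.9]
ft_force: [0.6, 0.2, -0.5]
finger_gap: 85.3
grip_force: 0.0
```

Run:
```python
from h import *
s=sense();print(s['tool_pos'],s['tcp_rot'],s['time'])
for c,g in(("scene",(340,218)),("top",(240,165))):
    im=cv2.imread(f"pics/{c}0.png").max(2)
    _,l,st,ce=cv2.connectedComponentsWithStats((im<95).astype(np.uint8))
    k=l[g[1],g[0]];m=(l==k).astype(np.uint8)
    cs,_=cv2.findContours(m,0,2);h=cv2.convexHull(max(cs,key=cv2.contourArea))
    q=cv2.approxPolyN(h,4) if hasattr(cv2,'approxPolyN') else None
    P=np.array([ray(c,p,6)[:2] for p in q.reshape(-1,2)])
    print(c,ce[k],ray(c,ce[k],5)[:2],P.round(),np.linalg.norm(P-np.roll(P,1,0),axis=1).round())
```

```text
[318.49003802 403.83391806 231.30691295] [ 1.79983850e+02 -1.52121778e-02 -1.79934233e+02] 5.2
scene [339.18912882 217.9091586 ] [625.46447268  89.35871473] [[658. 150.]
 [684.  53.]
 [588.  30.]
 [563. 125.]] [ 99. 101.  99.  99.]
top [237.38316583 164.96231156] [622.06123089  95.28064638] [[583.  34.]
 [562. 126.]
 [656. 151.]
 [680.  56.]] [99. 94. 97. 98.]
```

{"method": "step_arm", "body": {
  "targets": [
    {"angular": [0,0,0],"dp": [-0.1,-0.2,0],"fingers": 0},
    {"angular": [0,0,0],"dp": [-0.2,-0.45,0],"fingers": 0},
    {"angular": [0,0,0],"dp": [-0.3,-0.7,0],"fingers": 0},
    {"angular": [0,0,0],"dp": [-0.4,-0.9,0],"fingers": 0},
    {"angular": [0,0,0],"dp": [-0.5,-1,0],"fingers": 0},
    {"angular": [0,0,0],"dp": [-0.5,-1,0],"fingers": 0},
    {"angular": [0,0,0],"dp": [-0.5,-1,0],"fingers": 0},
    {"angular": [0,0,0],"dp": [-0.5,-1,0],"fingers": 0}
  ]
}}

```text
time: 6.2
tool_pos: [418.5, 204.1, 231.2]
tcp_rot: [180.0, -0.0, -179.9]
ft_force: [-0.9, -0.8, -0.2]
finger_gap: 85.3
grip_force: 0.0
```

{"method": "step_arm", "body": {
  "targets": [
    {"angular": [0,0,0],"dp": [0,-0.2,0],"fingers": 0},
    {"angular": [0,0,0],"dp": [0,-0.45,0],"fingers": 0},
    {"angular": [0,0,0],"dp": [0,-0.7,0],"fingers": 0},
    {"angular": [0,0,0],"dp": [-0.1,-0.9,0],"fingers": 0},
    {"angular": [0,0,0],"dp": [-0.2,-1,0],"fingers": 0},
    {"angular": [0,0,0],"dp": [-0.2,-1,0],"fingers": 0},
    {"angular": [0,0,0],"dp": [-0.2,-1,0],"fingers": 0},
    {"angular": [0,0,0],"dp": [-0.2,-1,0],"fingers": 0}
  ]
}}

```text
time: 7.2
tool_pos: [458.7, 4.1, 231.3]
tcp_rot: [180.0, -0.0, -179.9]
ft_force: [0.3, 0.5, -0.4]
finger_gap: 85.5
grip_force: 0.0
```

{"method": "step_arm", "body": {
  "targets": [
    {"angular": [0,0,0],"dp": [0,-0.2,0],"fingers": 0},
    {"angular": [0,0,0],"dp": [0,-0.45,0],"fingers": 0},
    {"angular": [0,0,0],"dp": [0,-0.7,0.1],"fingers": 0},
    {"angular": [0,0,0],"dp": [0,-0.77,0.2],"fingers": 0},
    {"angular": [0,0,0],"dp": [0,-0.77,0.3],"fingers": 0},
    {"angular": [0,0,0],"dp": [0,-0.77,0.4],"fingers": 0},
    {"angular": [0,0,0],"dp": [0,-0.77,0.5],"fingers": 0},
    {"angular": [0,0,0],"dp": [0,-0.77,0.5],"fingers": 0}
  ]
}}

```text
time: 8.2
tool_pos: [457.9, -149.6, 129.7]
tcp_rot: [179.9, -0.2, -179.9]
ft_force: [-0.1, -0.2, 0.1]
finger_gap: 85.5
grip_force: 0.0
```

{"method": "step_arm", "body": {
  "targets": [
    {"angular": [0,0,0],"dp": [0,0,0.15],"fingers": 0},
    {"angular": [0,0,0],"dp": [0,0,0.3],"fingers": 0},
    {"angular": [0,0,0],"dp": [0,0,0.45],"fingers": 0},
    {"angular": [0,0,0],"dp": [0,0,0.55],"fingers": 0},
    {"angular": [0,0,0],"dp": [0,0,0.55],"fingers": 0},
    {"angular": [0,0,0],"dp": [0,0,0.55],"fingers": 1},
    {"angular": [0,0,0],"dp": [0,0,0.55],"fingers": 1},
    {"angular": [0,0,0],"dp": [0,0,0.55],"fingers": 1}
  ]
}}

```text
time: 9.2
tool_pos: [460.4, -151.2, 23.6]
tcp_rot: [-180.0, 0.1, -180.0]
ft_force: [-3.3, 1.9, 7.0]
finger_gap: 65.2
grip_force: 31.7
```

{"method": "step_arm", "body": {
  "targets": [
    {"angular": [0,0,0],"dp": [0,0,0],"fingers": 1},
    {"angular": [0,0,0],"dp": [0,0,0],"fingers": 1},
    {"angular": [0,0,0],"dp": [0,0,0],"fingers": 1},
    {"angular": [0,0,0],"dp": [0,0,0],"fingers": 1},
    {"angular": [0,0,0],"dp": [0,0,-0.05],"fingers": 1},
    {"angular": [0,0,0],"dp": [0,0,-0.1],"fingers": 1},
    {"angular": [0,0,0],"dp": [0,0,-0.2],"fingers": 1},
    {"angular": [0,0,0],"dp": [0,0,-0.3],"fingers": 1}
  ]
}}

```text
time: 10.2
tool_pos: [459.4, -151.2, 82.8]
tcp_rot: [-180.0, 0.0, 180.0]
ft_force: [-0.6, -0.6, -0.5]
finger_gap: 65.0
grip_force: 33.6
```

Run:
```python
from h import *
s=sense();print(s['tool_pos'],s['ft_force'],s['grip_force'])
ims=[]
for c in("scene","top"):
    im=snapshot(c);r=locate(c,"steel_large",459,-151,60);print(c,r)
    p=proj(c,[459,-151,90]).astype(int);ims.append(cv2.resize(im[max(0,p[1]-70):p[1]+70,p[0]-70:p[0]+70],(390,390)))
cv2.imwrite("pics/g1.png",np.hstack(ims))
```

```text
[ 459.36284118 -151.15546445   82.80809042] [-0.57466715 -0.61616146 -0.52118166] 33.63547390792519
scene None
top None
```

View pics/g1.png

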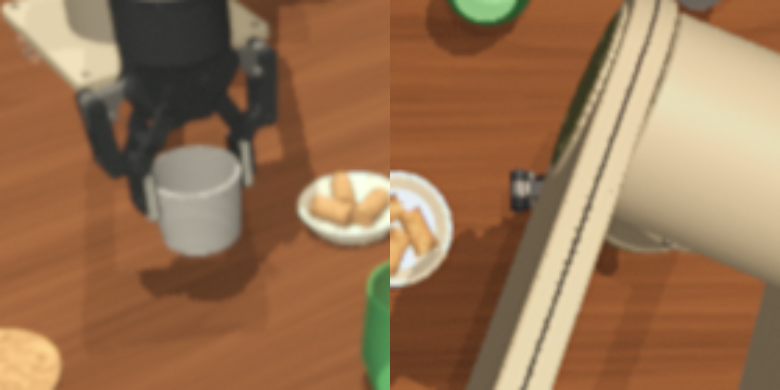

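The left half shows the beaker held upright by its rim, at about (195,200). The arm hides it from the top camera. Next I'll carry it to the cork mat.

{"method": "step_arm", "body": {
  "targets": [
    {"angular": [0,0,0],"dp": [0.025,-0.08,0],"fingers": 1},
    {"angular": [0,0,0],"dp": [0.025,-0.22,0],"fingers": 1},
    {"angular": [0,0,0],"dp": [0.025,-0.4,0],"fingers": 1},
    {"angular": [0,0,0],"dp": [0.025,-0.58,0],"fingers": 1},
    {"angular": [0,0,0],"dp": [0.025,-0.74,0],"fingers": 1},
    {"angular": [0,0,0],"dp": [0.025,-0.83,0],"fingers": 1},
    {"angular": [0,0,0],"dp": [0.025,-0.865,0],"fingers": 1},
    {"angular": [0,0,0],"dp": [0.025,-0.865,0],"fingers": 1}
  ]
}}

```text
time: 11.4
tool_pos: [453.9, -323.7, 80.9]
tcp_rot: [180.0, -0.0, 180.0]
ft_force: [0.1, 0.3, -0.7]
finger_gap: 64.9
grip_force: 33.7
```

{"method": "step_arm", "body": {
  "targets": [
    {"angular": [0,0,0],"dp": [0,0,0.06],"fingers": 1},
    {"angular": [0,0,0],"dp": [0,0,0.12],"fingers": 1},
    {"angular": [0,0,0],"dp": [0,0,0.18],"fingers": 1},
    {"angular": [0,0,0],"dp": [0,0,0.22],"fingers": 1},
    {"angular": [0,0,0],"dp": [0,0,0.24],"fingers": 1},
    {"angular": [0,0,0],"dp": [0,0,0.255],"fingers": 1},
    {"angular": [0,0,0],"dp": [0,0,0.265],"fingers": 1},
    {"angular": [0,0,0],"dp": [0,0,0.265],"fingers": 1}
  ]
}}

```text
time: 12.4
tool_pos: [454.5, -324.2, 29.7]
tcp_rot: [-180.0, 0.0, -180.0]
ft_force: [-5.1, 3.9, 9.1]
finger_gap: 65.2
grip_force: 34.3
```

Run:
```python
from h import *
s=sense();print(s['tool_pos'],s['ft_force'],s['grip_force'])
im=snapshot("scene");r=locate("scene","steel_large",453,-323,7);print(r)
S=4
im=cv2.resize(im[150:300,70:220],None,fx=S,fy=S,interpolation=cv2.INTER_CUBIC)
for n,x,y,z,k in(("steel_large",s['tool_pos'][0],s['tool_pos'][1],7,(255,255,0)),("cork_mat",453.5,-323,0,(0,0,255))):
    cv2.polylines(im,[((hull("scene",n,x,y,z)-[70,150])*S+2).round().astype(int)],True,k,1)
cv2.imwrite("pics/p1.png",im)
```

```text
[ 454.45302189 -324.22472336   29.71586414] [-5.12896768  3.92809816  9.05433752] 34.27309008780867
(array([ 453.8, -324.5]), 1294, 1338, np.float64(0.93))
```

View pics/p1.png

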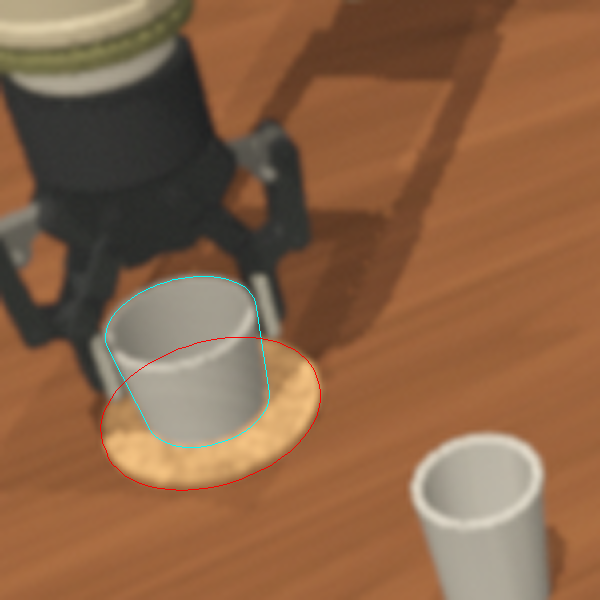

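The image shows the large beaker upright and centred on the cork mat, with its outline at about (190,360) in the crop. Next I'll release it and go to the medium one.

{"method": "step_arm", "body": {
  "targets": [
    {"angular": [0,0,0],"dp": [0,0,0],"fingers": 0},
    {"angular": [0,0,0],"dp": [0,0,0],"fingers": 0},
    {"angular": [0,0,0],"dp": [0,0,0],"fingers": 0},
    {"angular": [0,0,0],"dp": [0,0,0],"fingers": 0},
    {"angular": [0,0,0],"dp": [0,0,-0.1],"fingers": 0},
    {"angular": [0,0,0],"dp": [0,0,-0.3],"fingers": 0},
    {"angular": [0,0,0],"dp": [0,0,-0.5],"fingers": 0},
    {"angular": [0,0,0],"dp": [0,0,-0.75],"fingers": 0}
  ]
}}

```text
time: 13.5
tool_pos: [453.8, -323.7, 180.4]
tcp_rot: [180.0, -0.0, 180.0]
ft_force: [0.8, -1.3, -0.5]
finger_gap: 85.2
grip_force: 0.0
```

{"method": "step_arm", "body": {
  "targets": [
    {"angular": [0,0,0],"dp": [-0.2,0.06,0],"fingers": 0},
    {"angular": [0,0,0],"dp": [-0.45,0.12,0],"fingers": 0},
    {"angular": [0,0,0],"dp": [-0.7,0.2,0],"fingers": 0},
    {"angular": [0,0,0],"dp": [-0.93,0.295,0],"fingers": 0},
    {"angular": [0,0,0],"dp": [-0.93,0.295,0.15],"fingers": 0},
    {"angular": [0,0,0],"dp": [-0.93,0.295,0.3],"fingers": 0},
    {"angular": [0,0,0],"dp": [-0.93,0.295,0.3],"fingers": 0},
    {"angular": [0,0,0],"dp": [-0.93,0.295,0.3],"fingers": 0}
  ]
}}

```text
time: 14.5
tool_pos: [640.8, -265.5, 120.6]
tcp_rot: [-179.9, 0.1, 180.0]
ft_force: [0.4, -1.1, -0.2]
finger_gap: 85.4
grip_force: 0.0
```

{"method": "step_arm", "body": {
  "targets": [
    {"angular": [0,0,0],"dp": [0,0,0.12],"fingers": 0},
    {"angular": [0,0,0],"dp": [0,0,0.25],"fingers": 0},
    {"angular": [0,0,0],"dp": [0,0,0.35],"fingers": 0},
    {"angular": [0,0,0],"dp": [0,0,0.35],"fingers": 0},
    {"angular": [0,0,0],"dp": [0,0,0.35],"fingers": 1},
    {"angular": [0,0,0],"dp": [0,0,0.35],"fingers": 1},
    {"angular": [0,0,0],"dp": [0,0,0.35],"fingers": 1},
    {"angular": [0,0,0],"dp": [0,0,0.35],"fingers": 1}
  ]
}}

```text
time: 15.5
tool_pos: [641.4, -265.4, 50.3]
tcp_rot: [-179.9, 0.2, -180.0]
ft_force: [-0.5, 1.5, 5.6]
finger_gap: 48.4
grip_force: 31.0
```

{"method": "step_arm", "body": {
  "targets": [
    {"angular": [0,0,0],"dp": [0,0,0],"fingers": 1},
    {"angular": [0,0,0],"dp": [0,0,0],"fingers": 1},
    {"angular": [0,0,0],"dp": [0,0,-0.05],"fingers": 1},
    {"angular": [0,0,0],"dp": [0,0,-0.15],"fingers": 1},
    {"angular": [0,0,0],"dp": [0,0,-0.3],"fingers": 1},
    {"angular": [0,0,0],"dp": [0,0,-0.45],"fingers": 1},
    {"angular": [0,0,0],"dp": [0,0,-0.5],"fingers": 1},
    {"angular": [0,0,0],"dp": [0,0,-0.5],"fingers": 1}
  ]
}}

```text
time: 16.5
tool_pos: [640.7, -265.3, 149.6]
tcp_rot: [-179.9, 0.1, -180.0]
ft_force: [-0.4, 0.1, -2.4]
finger_gap: 48.6
grip_force: 31.4
```

Run:
```python
from h import *
s=sense();print(s['tool_pos'],s['ft_force'],s['grip_force'])
im=snapshot("scene")
S=4
p=proj("scene",[640,-264,150]).astype(int);o=[max(0,p[0]-70),max(0,p[1]-60)]
n="steel_medium";print(locate("scene",n,640,-264,100))
sc=im[o[1]:o[1]+150,o[0]:o[0]+150];sc=cv2.resize(sc,None,fx=S,fy=S,interpolation=cv2.INTER_CUBIC)
cv2.polylines(sc,[((hull("scene",n,s['tool_pos'][0],s['tool_pos'][1],100)-o)*S+2).round().astype(int)],True,(255,255,0),1)
cv2.imwrite("pics/p2.png",sc)
for c in("scene","top"): print(c,locate(c,"steel_large",453.5,-324,6))
```

```text
[ 640.69626538 -265.29900052  149.58307298] [-0.41381452  0.11857777 -2.42676913] 31.387294541841584
(array([ 638.4, -264. ]), 1574, 1682, np.float64(0.9))
scene (array([ 451.6, -324.8]), 1372, 1332, np.float64(0.97))
top None
```

View pics/p2.png

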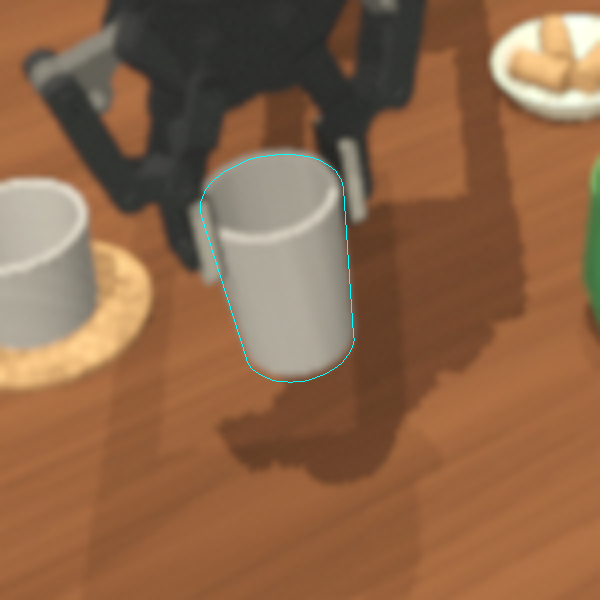

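The image shows the medium beaker held upright, with fingertips at about crop (210,278) and (358,218). I'll check how far below the rim they reach.

Run:
```python
from h import *
p=proj("scene",[640,-264,150]).astype(int);o=np.array([max(0,p[0]-70),max(0,p[1]-60)])
q=lambda X:((proj("scene",X)-o)*4+2).round()
for z in(175,160,150,145,140):print(z,[q([x,-265+s*y,z]) .tolist()for s in(-1,1) for y in(25,31) for x in (629,640,651)])
```

```text
175 [[194.0, 204.0], [207.0, 220.0], [220.0, 236.0], [178.0, 210.0], [191.0, 226.0], [203.0, 243.0], [320.0, 154.0], [334.0, 169.0], [348.0, 184.0], [335.0, 148.0], [348.0, 163.0], [362.0, 178.0]]
160 [[201.0, 235.0], [214.0, 251.0], [226.0, 268.0], [186.0, 242.0], [198.0, 258.0], [211.0, 275.0], [325.0, 185.0], [339.0, 200.0], [352.0, 215.0], [339.0, 179.0], [353.0, 194.0], [367.0, 209.0]]
150 [[206.0, 256.0], [218.0, 272.0], [231.0, 289.0], [190.0, 262.0], [203.0, 279.0], [215.0, 295.0], [328.0, 205.0], [342.0, 220.0], [355.0, 235.0], [343.0, 199.0], [356.0, 214.0], [370.0, 229.0]]
145 [[208.0, 266.0], [220.0, 282.0], [233.0, 299.0], [193.0, 272.0], [205.0, 289.0], [218.0, 305.0], [330.0, 215.0], [343.0, 230.0], [357.0, 245.0], [344.0, 209.0], [357.0, 224.0], [371.0, 239.0]]
140 [[210.0, 276.0], [223.0, 292.0], [235.0, 309.0], [195.0, 282.0], [207.0, 299.0], [220.0, 316.0], [332.0, 225.0], [345.0, 240.0], [358.0, 255.0], [346.0, 219.0], [359.0, 234.0], [372.0, 249.0]]
```

{"method": "step_arm", "body": {
  "targets": [
    {"angular": [0,0,0],"dp": [0.1,-0.03,0],"fingers": 1},
    {"angular": [0,0,0],"dp": [0.27,-0.08,0],"fingers": 1},
    {"angular": [0,0,0],"dp": [0.45,-0.14,0],"fingers": 1},
    {"angular": [0,0,0],"dp": [0.63,-0.2,0],"fingers": 1},
    {"angular": [0,0,0],"dp": [0.8,-0.26,0],"fingers": 1},
    {"angular": [0,0,0],"dp": [0.9,-0.285,0],"fingers": 1},
    {"angular": [0,0,0],"dp": [0.935,-0.297,0],"fingers": 1},
    {"angular": [0,0,0],"dp": [0.935,-0.297,0],"fingers": 1}
  ]
}}

```text
time: 17.7
tool_pos: [453.0, -324.3, 147.9]
tcp_rot: [180.0, -0.0, 180.0]
ft_force: [-0.1, 0.7, -1.0]
finger_gap: 48.4
grip_force: 31.4
```

{"method": "step_arm", "body": {
  "targets": [
    {"angular": [0,0,0],"dp": [0,0,0.08],"fingers": 1},
    {"angular": [0,0,0],"dp": [0,0,0.16],"fingers": 1},
    {"angular": [0,0,0],"dp": [0,0,0.24],"fingers": 1},
    {"angular": [0,0,0],"dp": [0,0,0.32],"fingers": 1},
    {"angular": [0,0,0],"dp": [0,0,0.38],"fingers": 1},
    {"angular": [0,0,0],"dp": [0,0,0.41],"fingers": 1},
    {"angular": [0,0,0],"dp": [0,0,0.43],"fingers": 1},
    {"angular": [0,0,0],"dp": [0,0,0.435],"fingers": 1}
  ]
}}

```text
time: 18.7
tool_pos: [453.2, -324.6, 61.5]
tcp_rot: [-180.0, 0.0, 180.0]
ft_force: [0.1, 1.0, -2.1]
finger_gap: 48.8
grip_force: 31.4
```

{"method": "step_arm", "body": {
  "targets": [
    {"angular": [0,0,0],"dp": [0,0,0.005],"fingers": 1},
    {"angular": [0,0,0],"dp": [0,0,0.01],"fingers": 1},
    {"angular": [0,0,0],"dp": [0,0,0.01],"fingers": 1},
    {"angular": [0,0,0],"dp": [0,0,0.01],"fingers": 1},
    {"angular": [0,0,0],"dp": [0,0,0.01],"fingers": 1},
    {"angular": [0,0,0],"dp": [0,0,0.01],"fingers": 1},
    {"angular": [0,0,0],"dp": [0,0,0.01],"fingers": 1},
    {"angular": [0,0,0],"dp": [0,0,0.01],"fingers": 1}
  ]
}}

```text
time: 19.7
tool_pos: [453.7, -324.7, 60.3]
tcp_rot: [-180.0, 0.1, -180.0]
ft_force: [-0.5, 1.2, 6.8]
finger_gap: 48.7
grip_force: 32.1
```

{"method": "step_arm", "body": {
  "targets": [
    {"angular": [0,0,0],"dp": [0,0,0],"fingers": 0.3},
    {"angular": [0,0,0],"dp": [0,0,0],"fingers": 0},
    {"angular": [0,0,0],"dp": [0,0,0],"fingers": 0},
    {"angular": [0,0,0],"dp": [0,0,0],"fingers": 0},
    {"angular": [0,0,0],"dp": [0,0,-0.1],"fingers": 0},
    {"angular": [0,0,0],"dp": [0,0,-0.3],"fingers": 0},
    {"angular": [0,0,0],"dp": [0,0,-0.5],"fingers": 0},
    {"angular": [0,0,0],"dp": [0,0,-0.75],"fingers": 0}
  ]
}}

```text
time: 20.7
tool_pos: [452.8, -324.1, 211.5]
tcp_rot: [180.0, -0.0, 180.0]
ft_force: [0.5, -0.3, -0.3]
finger_gap: 85.8
grip_force: 0.0
```

Run:
```python
from h import *
im=snapshot("scene");S=4;o=[70,150]
print(locate("scene","steel_medium",453,-324,10))
im=cv2.resize(im[150:300,70:220],None,fx=S,fy=S,interpolation=cv2.INTER_CUBIC)
for n,z,k in(("steel_large",6,(255,255,0)),("steel_medium",10,(0,255,0))):
    cv2.polylines(im,[((hull("scene",n,453,-324,z)-o)*S+2).round().astype(int)],True,k,1)
cv2.imwrite("pics/p3.png",im)
```

```text
(array([ 425.3, -319.3]), 755, 1113, np.float64(0.62))
```

View pics/p3.png

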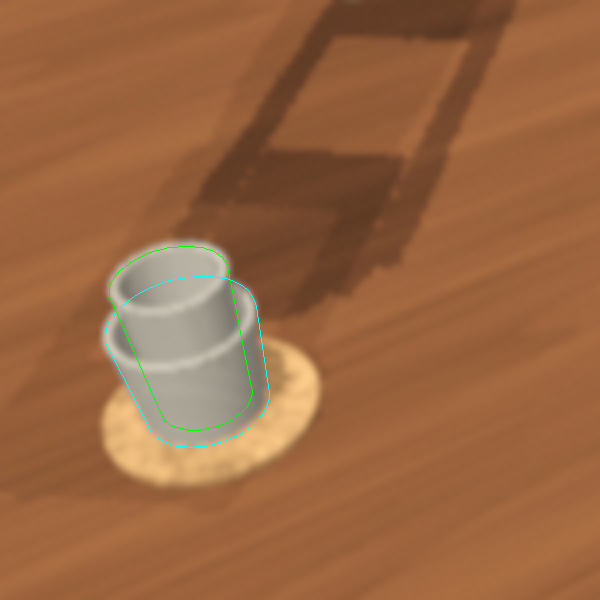

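The image shows the medium beaker seated in the large one, with both outlines matching. Next is the small steel one.

{"method": "step_arm", "body": {
  "targets": [
    {"angular": [0,0,0],"dp": [-0.05,0.2,0],"fingers": 0},
    {"angular": [0,0,0],"dp": [-0.1,0.5,0],"fingers": 0},
    {"angular": [0,0,0],"dp": [-0.2,0.75,0],"fingers": 0},
    {"angular": [0,0,0],"dp": [-0.25,1,0],"fingers": 0},
    {"angular": [0,0,0],"dp": [-0.25,1,0],"fingers": 0},
    {"angular": [0,0,0],"dp": [-0.25,1,0],"fingers": 0},
    {"angular": [0,0,0],"dp": [-0.25,1,0],"fingers": 0},
    {"angular": [0,0,0],"dp": [-0.25,1,0],"fingers": 0}
  ]
}}

```text
time: 21.8
tool_pos: [502.9, -125.5, 209.4]
tcp_rot: [-180.0, -0.0, 179.9]
ft_force: [0.5, -0.0, 0.1]
finger_gap: 85.5
grip_force: 0.0
```

{"method": "step_arm", "body": {
  "targets": [
    {"angular": [0,0,0],"dp": [-0.05,0.2,0],"fingers": 0},
    {"angular": [0,0,0],"dp": [-0.1,0.5,0],"fingers": 0},
    {"angular": [0,0,0],"dp": [-0.2,0.75,0],"fingers": 0},
    {"angular": [0,0,0],"dp": [-0.25,1,0],"fingers": 0},
    {"angular": [0,0,0],"dp": [-0.25,1,0],"fingers": 0},
    {"angular": [0,0,0],"dp": [-0.25,1,0],"fingers": 0},
    {"angular": [0,0,0],"dp": [-0.25,1,0],"fingers": 0},
    {"angular": [0,0,0],"dp": [-0.25,1,0],"fingers": 0}
  ]
}}

```text
time: 22.8
tool_pos: [553.1, 74.3, 209.4]
tcp_rot: [-180.0, 0.0, 179.9]
ft_force: [0.8, -0.2, 0.5]
finger_gap: 85.5
grip_force: 0.0
```

{"method": "step_arm", "body": {
  "targets": [
    {"angular": [0,0,0],"dp": [-0.05,0.2,0],"fingers": 0},
    {"angular": [0,0,0],"dp": [-0.1,0.5,0],"fingers": 0},
    {"angular": [0,0,0],"dp": [-0.2,0.75,0],"fingers": 0},
    {"angular": [0,0,0],"dp": [-0.2575,0.938,0],"fingers": 0},
    {"angular": [0,0,0],"dp": [-0.2575,0.938,0.15],"fingers": 0},
    {"angular": [0,0,0],"dp": [-0.2575,0.938,0.3],"fingers": 0},
    {"angular": [0,0,0],"dp": [-0.2575,0.938,0.3],"fingers": 0},
    {"angular": [0,0,0],"dp": [-0.2575,0.938,0.3],"fingers": 0}
  ]
}}

```text
time: 23.8
tool_pos: [605.3, 262.8, 150.7]
tcp_rot: [180.0, 0.1, 180.0]
ft_force: [0.6, -0.2, -0.4]
finger_gap: 85.8
grip_force: 0.0
```

{"method": "step_arm", "body": {
  "targets": [
    {"angular": [0,0,0],"dp": [0,0.005,0.12],"fingers": 0},
    {"angular": [0,0,0],"dp": [0,0.005,0.25],"fingers": 0},
    {"angular": [0,0,0],"dp": [0,0.005,0.35],"fingers": 0},
    {"angular": [0,0,0],"dp": [0,0.005,0.39],"fingers": 0},
    {"angular": [0,0,0],"dp": [0,0.005,0.39],"fingers": 0},
    {"angular": [0,0,0],"dp": [0,0.005,0.39],"fingers": 1},
    {"angular": [0,0,0],"dp": [0,0.005,0.39],"fingers": 1},
    {"angular": [0,0,0],"dp": [0,0.005,0.39],"fingers": 1}
  ]
}}

```text
time: 24.8
tool_pos: [605.1, 264.3, 72.1]
tcp_rot: [180.0, 0.1, -180.0]
ft_force: [-0.7, -0.7, 8.5]
finger_gap: 33.8
grip_force: 29.1
```

{"method": "step_arm", "body": {
  "targets": [
    {"angular": [0,0,0],"dp": [0,0,0],"fingers": 1},
    {"angular": [0,0,0],"dp": [0,0,0],"fingers": 1},
    {"angular": [0,0,0],"dp": [0,0,0],"fingers": 1},
    {"angular": [0,0,0],"dp": [0,0,-0.05],"fingers": 1},
    {"angular": [0,0,0],"dp": [0,0,-0.2],"fingers": 1},
    {"angular": [0,0,0],"dp": [0,0,-0.4],"fingers": 1},
    {"angular": [0,0,0],"dp": [0,0,-0.6],"fingers": 1},
    {"angular": [0,0,0],"dp": [0,0,-0.75],"fingers": 1}
  ]
}}

```text
time: 25.8
tool_pos: [604.8, 264.4, 223.6]
tcp_rot: [180.0, 0.1, -180.0]
ft_force: [0.5, 0.4, -2.1]
finger_gap: 33.9
grip_force: 30.1
```

Run:
```python
from h import *
s=sense();print(s['tool_pos'],s['ft_force'],s['grip_force'],s['finger_gap'])
im=snapshot("scene");S=4
o=(proj("scene",[605,263,190])-75).astype(int);o=np.maximum(o,0)
im=cv2.resize(im[o[1]:o[1]+150,o[0]:o[0]+150],None,fx=S,fy=S,interpolation=cv2.INTER_CUBIC)
cv2.polylines(im,[((hull("scene","steel_small",605,263.5,150)-o)*S+2).round().astype(int)],True,(0,255,0),1)
cv2.imwrite("pics/p4.png",im)
for c in("scene","top"):print(locate(c,"steel_small",605,263,150))
```

```text
[604.77228404 264.36902067 223.59625209] [ 0.50407762  0.42882118 -2.05520338] 30.084627378964797 33.9445428620926
(array([605., 263.]), 538, 733, np.float64(0.68))
None
```

View pics/p4.png

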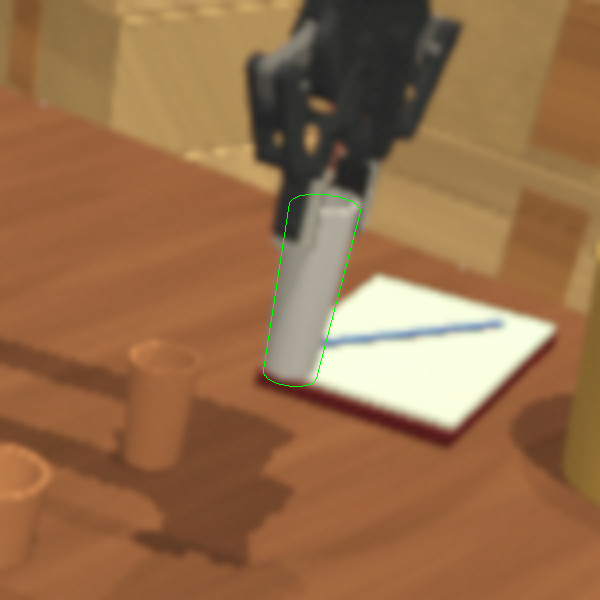

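The image shows the small beaker held upright, matching its outline, so I'll carry it back to the nest.

{"method": "step_arm", "body": {
  "targets": [
    {"angular": [0,0,0],"dp": [0.03,-0.1,0],"fingers": 1},
    {"angular": [0,0,0],"dp": [0.08,-0.3,0],"fingers": 1},
    {"angular": [0,0,0],"dp": [0.13,-0.5,0],"fingers": 1},
    {"angular": [0,0,0],"dp": [0.18,-0.7,0],"fingers": 1},
    {"angular": [0,0,0],"dp": [0.23,-0.88,0],"fingers": 1},
    {"angular": [0,0,0],"dp": [0.25,-0.96,0],"fingers": 1},
    {"angular": [0,0,0],"dp": [0.26,-1,0],"fingers": 1},
    {"angular": [0,0,0],"dp": [0.26,-1,0],"fingers": 1}
  ]
}}

```text
time: 26.95
tool_pos: [552.6, 64.5, 220.8]
tcp_rot: [180.0, -0.0, 180.0]
ft_force: [-0.3, 0.1, -1.1]
finger_gap: 33.7
grip_force: 30.2
```

{"method": "step_arm", "body": {
  "targets": [
    {"angular": [0,0,0],"dp": [0.03,-0.1,0],"fingers": 1},
    {"angular": [0,0,0],"dp": [0.08,-0.3,0],"fingers": 1},
    {"angular": [0,0,0],"dp": [0.13,-0.5,0],"fingers": 1},
    {"angular": [0,0,0],"dp": [0.18,-0.7,0],"fingers": 1},
    {"angular": [0,0,0],"dp": [0.23,-0.88,0],"fingers": 1},
    {"angular": [0,0,0],"dp": [0.25,-0.96,0],"fingers": 1},
    {"angular": [0,0,0],"dp": [0.26,-1,0],"fingers": 1},
    {"angular": [0,0,0],"dp": [0.26,-1,0],"fingers": 1}
  ]
}}

```text
time: 27.95
tool_pos: [500.8, -135.5, 221.2]
tcp_rot: [180.0, 0.0, -180.0]
ft_force: [-0.3, -0.1, -1.4]
finger_gap: 34.0
grip_force: 30.3
```

{"method": "step_arm", "body": {
  "targets": [
    {"angular": [0,0,0],"dp": [0.03,-0.1,0],"fingers": 1},
    {"angular": [0,0,0],"dp": [0.08,-0.3,0],"fingers": 1},
    {"angular": [0,0,0],"dp": [0.13,-0.5,0],"fingers": 1},
    {"angular": [0,0,0],"dp": [0.18,-0.7,0],"fingers": 1},
    {"angular": [0,0,0],"dp": [0.22,-0.85,0],"fingers": 1},
    {"angular": [0,0,0],"dp": [0.235,-0.92,0],"fingers": 1},
    {"angular": [0,0,0],"dp": [0.238,-0.943,0],"fingers": 1},
    {"angular": [0,0,0],"dp": [0.238,-0.943,0],"fingers": 1}
  ]
}}

```text
time: 28.95
tool_pos: [453.5, -323.5, 221.2]
tcp_rot: [180.0, -0.0, -180.0]
ft_force: [0.5, 0.3, -1.5]
finger_gap: 33.8
grip_force: 30.3
```

Run:
```python
from h import *
s=sense();print(s['tool_pos'],s['ft_force'],s['grip_force'],s['finger_gap'])
im=snapshot("scene");S=3;o=np.array([50,80])
im=cv2.resize(im[80:280,50:250],None,fx=S,fy=S,interpolation=cv2.INTER_CUBIC)
x,y,_=s['tool_pos']
for n,z,k in(("steel_small",150,(0,255,0)),("steel_small",14,(0,255,255))):
  cv2.polylines(im,[((hull("scene",n,x,y,z)-o)*S+1).round().astype(int)],True,k,1)
cv2.imwrite("pics/p5.png",im)
```

```text
[ 453.53292201 -323.51729994  221.200137  ] [ 0.5275289   0.29426422 -1.54880441] 30.299930790861254 33.8100842083678
```

View pics/p5.png

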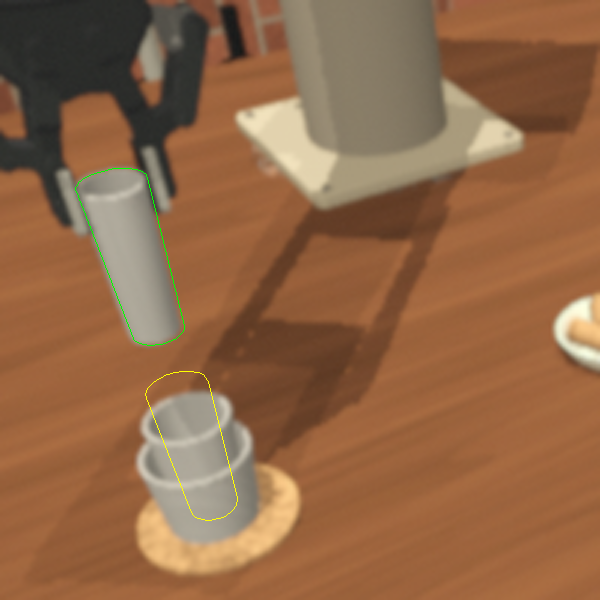

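The image shows the small beaker upright above the nest at crop (130,255), with the target outline inside the medium's mouth, so I'll lower it.

{"method": "step_arm", "body": {
  "targets": [
    {"angular": [0,0,0],"dp": [0,0,0.12],"fingers": 1},
    {"angular": [0,0,0],"dp": [0,0,0.25],"fingers": 1},
    {"angular": [0,0,0],"dp": [0,0,0.37],"fingers": 1},
    {"angular": [0,0,0],"dp": [0,0,0.47],"fingers": 1},
    {"angular": [0,0,0],"dp": [0,0,0.56],"fingers": 1},
    {"angular": [0,0,0],"dp": [0,0,0.62],"fingers": 1},
    {"angular": [0,0,0],"dp": [0,0,0.65],"fingers": 1},
    {"angular": [0,0,0],"dp": [0,0,0.665],"fingers": 1}
  ]
}}

```text
time: 30.0
tool_pos: [453.2, -324.6, 88.4]
tcp_rot: [-180.0, 0.0, 180.0]
ft_force: [-0.4, 0.8, -1.0]
finger_gap: 33.9
grip_force: 30.3
```

{"method": "step_arm", "body": {
  "targets": [
    {"angular": [0,0,0],"dp": [0,0,0.005],"fingers": 1},
    {"angular": [0,0,0],"dp": [0,0,0.01],"fingers": 1},
    {"angular": [0,0,0],"dp": [0,0,0.01],"fingers": 1},
    {"angular": [0,0,0],"dp": [0,0,0.01],"fingers": 1},
    {"angular": [0,0,0],"dp": [0,0,0.01],"fingers": 1},
    {"angular": [0,0,0],"dp": [0,0,0.01],"fingers": 1},
    {"angular": [0,0,0],"dp": [0,0,0.01],"fingers": 1},
    {"angular": [0,0,0],"dp": [0,0,0.01],"fingers": 1}
  ]
}}

```text
time: 31.0
tool_pos: [453.1, -324.4, 86.3]
tcp_rot: [-180.0, 0.0, 180.0]
ft_force: [0.2, -0.2, -0.8]
finger_gap: 33.8
grip_force: 30.3
```

{"method": "step_arm", "body": {
  "targets": [
    {"angular": [0,0,0],"dp": [0,0,0.005],"fingers": 1},
    {"angular": [0,0,0],"dp": [0,0,0.005],"fingers": 1},
    {"angular": [0,0,0],"dp": [0,0,0.005],"fingers": 0.4},
    {"angular": [0,0,0],"dp": [0,0,0.005],"fingers": 0},
    {"angular": [0,0,0],"dp": [0,0,0.005],"fingers": 0},
    {"angular": [0,0,0],"dp": [0,0,-0.1],"fingers": 0},
    {"angular": [0,0,0],"dp": [0,0,-0.3],"fingers": 0},
    {"angular": [0,0,0],"dp": [0,0,-0.5],"fingers": 0}
  ]
}}

```text
time: 32.0
tool_pos: [452.7, -324.1, 186.9]
tcp_rot: [180.0, -0.0, 180.0]
ft_force: [0.9, 0.3, 0.6]
finger_gap: 85.6
grip_force: 0.0
```

{"method": "step_arm", "body": {
  "targets": [
    {"angular": [0,0,0],"dp": [0,0.2,-0.15],"fingers": 0},
    {"angular": [0,0,0],"dp": [0,0.45,-0.2],"fingers": 0},
    {"angular": [0,0,0],"dp": [0,0.7,-0.2],"fingers": 0},
    {"angular": [0,0,0],"dp": [0,1,-0.2],"fingers": 0},
    {"angular": [0,0,0],"dp": [0,1,-0.2],"fingers": 0},
    {"angular": [0,0,0],"dp": [0,1,-0.2],"fingers": 0},
    {"angular": [0,0,0],"dp": [0,1,-0.2],"fingers": 0},
    {"angular": [0,0,0],"dp": [0,1,-0.2],"fingers": 0}
  ]
}}

```text
time: 33.0
tool_pos: [452.9, -125.4, 226.2]
tcp_rot: [180.0, -0.0, 179.9]
ft_force: [-0.2, -0.1, -0.0]
finger_gap: 85.1
grip_force: 0.0
```

Run:
```python
from h import *
s=sense();print(s['tool_pos'])
for c in("scene","top"):
    im=snapshot(c);S=4;o=(proj(c,[453,-324,60])-50).astype(int)
    im=cv2.resize(im[o[1]:o[1]+100,o[0]:o[0]+100],None,fx=S,fy=S,interpolation=cv2.INTER_CUBIC)
    for n,z in(("steel_large",6),("steel_medium",10),("steel_small",14)):
        cv2.polylines(im,[((hull(c,n,453,-324,z)-o)*S+2).round().astype(int)],True,(0,255,0),1)
    cv2.polylines(im,[((hull(c,"cork_mat",453.5,-323,0)-o)*S+2).round().astype(int)],True,(0,0,255),1)
    cv2.imwrite(f"pics/q_{c}.png",im)
cv2.imwrite("pics/p6.png",np.hstack([cv2.imread("pics/q_scene.png"),cv2.imread("pics/q_top.png")]))
```

```text
[ 452.93432416 -125.41026149  226.15056408]
```

View pics/p6.png

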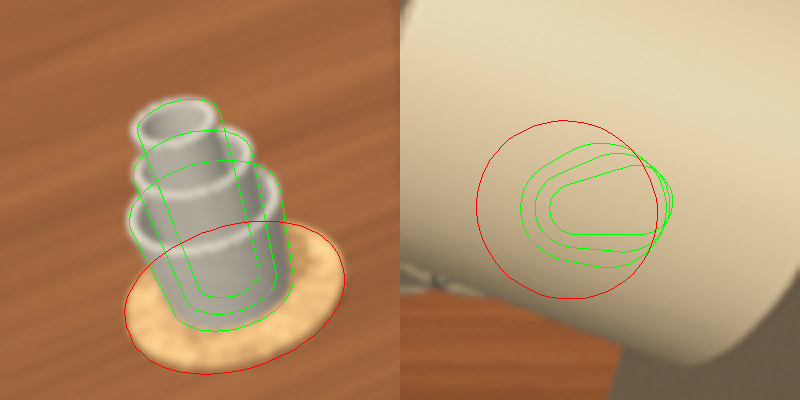

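The image shows the three-beaker steel nest seated and matching its outlines on the cork mat. Next is the large copper beaker.

{"method": "step_arm", "body": {
  "targets": [
    {"angular": [0,0,0],"dp": [0,0.2,0],"fingers": 0},
    {"angular": [0,0,0],"dp": [0,0.45,0],"fingers": 0},
    {"angular": [0,0,0],"dp": [0,0.7,0],"fingers": 0},
    {"angular": [0,0,0],"dp": [-0.05,1,0],"fingers": 0},
    {"angular": [0,0,0],"dp": [-0.08,1,0],"fingers": 0},
    {"angular": [0,0,0],"dp": [-0.08,1,0],"fingers": 0},
    {"angular": [0,0,0],"dp": [-0.08,1,0],"fingers": 0},
    {"angular": [0,0,0],"dp": [-0.08,1,0],"fingers": 0}
  ]
}}

```text
time: 34.1
tool_pos: [469.0, 74.3, 226.3]
tcp_rot: [-180.0, -0.0, 179.9]
ft_force: [-0.2, -0.3, 0.9]
finger_gap: 85.3
grip_force: 0.0
```

{"method": "step_arm", "body": {
  "targets": [
    {"angular": [0,0,0],"dp": [0,0.2,0],"fingers": 0},
    {"angular": [0,0,0],"dp": [0,0.4,0],"fingers": 0},
    {"angular": [0,0,0],"dp": [0,0.51,0],"fingers": 0},
    {"angular": [0,0,0],"dp": [0,0.51,0.15],"fingers": 0},
    {"angular": [0,0,0],"dp": [0,0.51,0.3],"fingers": 0},
    {"angular": [0,0,0],"dp": [0,0.51,0.45],"fingers": 0},
    {"angular": [0,0,0],"dp": [0,0.51,0.45],"fingers": 0},
    {"angular": [0,0,0],"dp": [0,0.51,0.45],"fingers": 0}
  ]
}}

```text
time: 35.1
tool_pos: [469.8, 177.3, 137.6]
tcp_rot: [180.0, 0.1, 179.9]
ft_force: [-0.2, -0.1, -0.4]
finger_gap: 85.3
grip_force: 0.0
```

{"method": "step_arm", "body": {
  "targets": [
    {"angular": [0,0,0],"dp": [0,0,0.15],"fingers": 0},
    {"angular": [0,0,0],"dp": [0,0,0.3],"fingers": 0},
    {"angular": [0,0,0],"dp": [0,0,0.45],"fingers": 0},
    {"angular": [0,0,0],"dp": [0,0,0.575],"fingers": 0},
    {"angular": [0,0,0],"dp": [0,0,0.575],"fingers": 0},
    {"angular": [0,0,0],"dp": [0,0,0.575],"fingers": 1},
    {"angular": [0,0,0],"dp": [0,0,0.575],"fingers": 1},
    {"angular": [0,0,0],"dp": [0,0,0.575],"fingers": 1}
  ]
}}

```text
time: 36.1
tool_pos: [470.9, 177.9, 24.1]
tcp_rot: [180.0, 0.2, -180.0]
ft_force: [-2.5, -1.7, 6.6]
finger_gap: 64.3
grip_force: 31.9
```

{"method": "step_arm", "body": {
  "targets": [
    {"angular": [0,0,0],"dp": [0,0,0],"fingers": 1},
    {"angular": [0,0,0],"dp": [0,0,0],"fingers": 1},
    {"angular": [0,0,0],"dp": [0,0,0],"fingers": 1},
    {"angular": [0,0,0],"dp": [0,0,-0.05],"fingers": 1},
    {"angular": [0,0,0],"dp": [0,0,-0.15],"fingers": 1},
    {"angular": [0,0,0],"dp": [0,0,-0.25],"fingers": 1},
    {"angular": [0,0,0],"dp": [0,0,-0.35],"fingers": 1},
    {"angular": [0,0,0],"dp": [0,0,-0.4],"fingers": 1}
  ]
}}

```text
time: 37.1
tool_pos: [470.3, 178.0, 103.9]
tcp_rot: [179.9, 0.2, -180.0]
ft_force: [-0.4, -0.0, -1.3]
finger_gap: 64.3
grip_force: 33.5
```

Run:
```python
from h import *
s=sense();print(s['tool_pos'],s['ft_force'],s['finger_gap'])
snapshot("scene");print(locate("scene","copper_large",470,177,80))
```

```text
[470.33865697 177.96163447 103.88858968] [-0.43008249 -0.03159305 -1.34093157] 64.33505144967205
(array([473.6, 181.4]), 636, 786, np.float64(0.74))
```

{"method": "step_arm", "body": {
  "targets": [
    {"angular": [0,0,0],"dp": [-0.08,-0.04,0],"fingers": 1},
    {"angular": [0,0,0],"dp": [-0.22,-0.12,0],"fingers": 1},
    {"angular": [0,0,0],"dp": [-0.38,-0.21,0],"fingers": 1},
    {"angular": [0,0,0],"dp": [-0.54,-0.3,0],"fingers": 1},
    {"angular": [0,0,0],"dp": [-0.67,-0.38,0],"fingers": 1},
    {"angular": [0,0,0],"dp": [-0.74,-0.42,0],"fingers": 1},
    {"angular": [0,0,0],"dp": [-0.76,-0.4375,0],"fingers": 1},
    {"angular": [0,0,0],"dp": [-0.76,-0.4375,0],"fingers": 1}
  ]
}}

```text
time: 38.2
tool_pos: [620.7, 89.6, 100.3]
tcp_rot: [-180.0, -0.1, 180.0]
ft_force: [-0.1, 0.9, -1.6]
finger_gap: 64.2
grip_force: 33.6
```

{"method": "step_arm", "body": {
  "targets": [
    {"angular": [0,0,0],"dp": [0,0,0.07],"fingers": 1},
    {"angular": [0,0,0],"dp": [0,0,0.14],"fingers": 1},
    {"angular": [0,0,0],"dp": [0,0,0.21],"fingers": 1},
    {"angular": [0,0,0],"dp": [0,0,0.28],"fingers": 1},
    {"angular": [0,0,0],"dp": [0,0,0.32],"fingers": 1},
    {"angular": [0,0,0],"dp": [0,0,0.34],"fingers": 1},
    {"angular": [0,0,0],"dp": [0,0,0.355],"fingers": 1},
    {"angular": [0,0,0],"dp": [0,0,0.36],"fingers": 1}
  ]
}}

```text
time: 39.2
tool_pos: [621.5, 90.1, 30.2]
tcp_rot: [180.0, 0.1, 180.0]
ft_force: [-4.4, -0.7, 8.5]
finger_gap: 64.6
grip_force: 34.0
```

Run:
```python
from h import *
s=sense();print(s['tool_pos'],s['ft_force'],s['finger_gap'])
c="scene";im=snapshot(c);S=4;o=(proj(c,[622,90,40])-75).astype(int)
print(locate(c,"copper_large",622,90,6))
im=cv2.resize(im[o[1]:o[1]+150,o[0]:o[0]+150],None,fx=S,fy=S,interpolation=cv2.INTER_CUBIC)
x,y,_=s['tool_pos'];Q=np.array([[658,150,6],[684,53,6],[588,30,6],[563,125,6.]])
for h in(hull(c,"copper_large",x,y,6).reshape(-1,2),proj(c,Q),proj(c,circ(622,90.5,56,6))):
    cv2.polylines(im,[((h-o)*S+2).round().astype(int)],True,(0,255,0),1)
cv2.imwrite("pics/p7.png",im)
```

```text
[621.51972511  90.09906369  30.24356762] [-4.4342168  -0.69220466  8.4514585 ] 64.5993375259603
(array([626.4,  93.4]), 774, 988, np.float64(0.72))
```

View pics/p7.png

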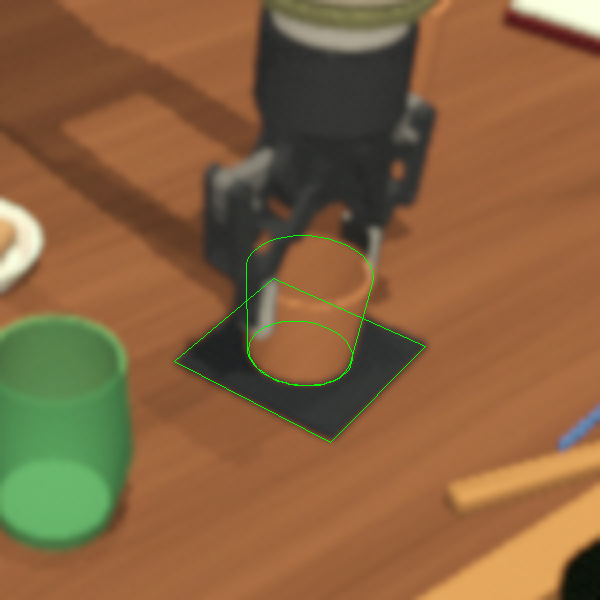

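The image shows the large copper beaker on the slate at about (300,330), centred. I'll release it and get the small one.

{"method": "step_arm", "body": {
  "targets": [
    {"angular": [0,0,0],"dp": [0,0,0],"fingers": 0},
    {"angular": [0,0,0],"dp": [0,0,0],"fingers": 0},
    {"angular": [0,0,0],"dp": [0,0,0],"fingers": 0},
    {"angular": [0,0,0],"dp": [0,0,0],"fingers": 0},
    {"angular": [0,0,0],"dp": [0,0,-0.1],"fingers": 0},
    {"angular": [0,0,0],"dp": [0,0,-0.3],"fingers": 0},
    {"angular": [0,0,0],"dp": [0,0,-0.5],"fingers": 0},
    {"angular": [0,0,0],"dp": [0,0,-0.75],"fingers": 0}
  ]
}}

```text
time: 40.3
tool_pos: [620.6, 90.1, 181.4]
tcp_rot: [-180.0, -0.0, -180.0]
ft_force: [-0.0, 0.7, -0.2]
finger_gap: 85.5
grip_force: 0.0
```

{"method": "step_arm", "body": {
  "targets": [
    {"angular": [0,0,0],"dp": [0.12,0.2,0],"fingers": 0},
    {"angular": [0,0,0],"dp": [0.25,0.4,0],"fingers": 0},
    {"angular": [0,0,0],"dp": [0.38,0.6,0],"fingers": 0},
    {"angular": [0,0,0],"dp": [0.5,0.8,0],"fingers": 0},
    {"angular": [0,0,0],"dp": [0.65,1,0],"fingers": 0},
    {"angular": [0,0,0],"dp": [0.65,1,0],"fingers": 0},
    {"angular": [0,0,0],"dp": [0.65,1,0],"fingers": 0},
    {"angular": [0,0,0],"dp": [0.65,1,0],"fingers": 0}
  ]
}}

```text
time: 41.3
tool_pos: [491.9, 289.2, 179.9]
tcp_rot: [180.0, 0.0, 179.9]
ft_force: [0.0, -0.7, 0.5]
finger_gap: 85.3
grip_force: 0.0
```

Run:
```python
from h import *
s=sense();print(s['tool_pos'])
for c in("scene","top"):
    snapshot(c);print(c,locate(c,"copper_small",451,342,0),locate(c,"copper_large",622,90,6),locate(c,"cork_dish",440,-8))
```

```text
[491.91079053 289.18548572 179.88401079]
scene (array([450.6, 343.2]), 488, 486, np.float64(0.92)) (array([619.5,  90. ]), 964, 980, np.float64(0.92)) (array([444.5,  -7.9]), 680, 821, np.float64(0.77))
top (array([452.6, 340.6]), 550, 564, np.float64(0.9)) (array([621.5,  88.8]), 737, 765, np.float64(0.9)) (array([441.3,  -8. ]), 1242, 1323, np.float64(0.89))
```

{"method": "step_arm", "body": {
  "targets": [
    {"angular": [0,0,0],"dp": [0.1,0.13,0],"fingers": 0},
    {"angular": [0,0,0],"dp": [0.2,0.2625,0],"fingers": 0},
    {"angular": [0,0,0],"dp": [0.2,0.2625,0],"fingers": 0},
    {"angular": [0,0,0],"dp": [0.2,0.2625,0.1],"fingers": 0},
    {"angular": [0,0,0],"dp": [0.2,0.2625,0.2],"fingers": 0},
    {"angular": [0,0,0],"dp": [0.2,0.2625,0.3],"fingers": 0},
    {"angular": [0,0,0],"dp": [0.2,0.2625,0.3],"fingers": 0},
    {"angular": [0,0,0],"dp": [0.2,0.2625,0.3],"fingers": 0}
  ]
}}

```text
time: 42.7
tool_pos: [451.3, 342.5, 119.3]
tcp_rot: [-180.0, -0.0, 180.0]
ft_force: [-0.5, 0.4, 0.5]
finger_gap: 85.4
grip_force: 0.0
```

{"method": "step_arm", "body": {
  "targets": [
    {"angular": [0,0,0],"dp": [0,0,0.12],"fingers": 0},
    {"angular": [0,0,0],"dp": [0,0,0.25],"fingers": 0},
    {"angular": [0,0,0],"dp": [0,0,0.35],"fingers": 0},
    {"angular": [0,0,0],"dp": [0,0,0.35],"fingers": 0},
    {"angular": [0,0,0],"dp": [0,0,0.35],"fingers": 1},
    {"angular": [0,0,0],"dp": [0,0,0.35],"fingers": 1},
    {"angular": [0,0,0],"dp": [0,0,0.35],"fingers": 1},
    {"angular": [0,0,0],"dp": [0,0,0.35],"fingers": 1}
  ]
}}

```text
time: 43.7
tool_pos: [452.0, 343.1, 50.8]
tcp_rot: [179.9, 0.1, 180.0]
ft_force: [0.2, -2.1, 6.3]
finger_gap: 43.6
grip_force: 30.7
```

{"method": "step_arm", "body": {
  "targets": [
    {"angular": [0,0,0],"dp": [0,0,0],"fingers": 1},
    {"angular": [0,0,0],"dp": [0,0,0],"fingers": 1},
    {"angular": [0,0,0],"dp": [0,0,-0.05],"fingers": 1},
    {"angular": [0,0,0],"dp": [0,0,-0.15],"fingers": 1},
    {"angular": [0,0,0],"dp": [0,0,-0.3],"fingers": 1},
    {"angular": [0,0,0],"dp": [0,0,-0.45],"fingers": 1},
    {"angular": [0,0,0],"dp": [0,0,-0.5],"fingers": 1},
    {"angular": [0,0,0],"dp": [0,0,-0.5],"fingers": 1}
  ]
}}

```text
time: 44.7
tool_pos: [451.5, 342.9, 150.3]
tcp_rot: [179.9, 0.1, -180.0]
ft_force: [-0.3, 0.3, -1.8]
finger_gap: 43.3
grip_force: 30.9
```

Run:
```python
from h import *
s=sense();print(s['tool_pos'],s['ft_force'],s['finger_gap'])
c="scene";im=snapshot(c);S=4;x,y,_=s['tool_pos'];o=np.maximum((proj(c,[x,y,140])-75).astype(int),0)
im=cv2.resize(im[o[1]:o[1]+150,o[0]:o[0]+150],None,fx=S,fy=S,interpolation=cv2.INTER_CUBIC)
cv2.polylines(im,[((hull(c,"copper_small",x,y,100)-o)*S+2).round().astype(int)],True,(0,255,0),1)
cv2.imwrite("pics/p8.png",im)
```

```text
[451.51223544 342.9161375  150.33004697] [-0.30692694  0.31078105 -1.84521314] 43.28470868124983
```

View pics/p8.png

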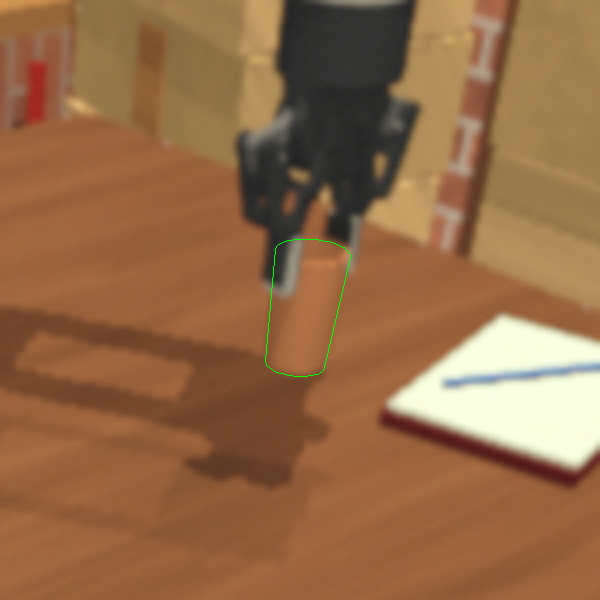

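The image shows the small copper beaker held upright at about (305,310).

{"method": "step_arm", "body": {
  "targets": [
    {"angular": [0,0,0],"dp": [-0.06,-0.1,0],"fingers": 1},
    {"angular": [0,0,0],"dp": [-0.16,-0.25,0],"fingers": 1},
    {"angular": [0,0,0],"dp": [-0.28,-0.42,0],"fingers": 1},
    {"angular": [0,0,0],"dp": [-0.4,-0.6,0],"fingers": 1},
    {"angular": [0,0,0],"dp": [-0.5,-0.78,0],"fingers": 1},
    {"angular": [0,0,0],"dp": [-0.6,-0.9,0],"fingers": 1},
    {"angular": [0,0,0],"dp": [-0.65,-0.97,0],"fingers": 1},
    {"angular": [0,0,0],"dp": [-0.65,-0.97,0],"fingers": 1}
  ]
}}

```text
time: 45.75
tool_pos: [580.7, 147.9, 148.1]
tcp_rot: [-180.0, -0.1, 179.9]
ft_force: [-0.1, -0.3, -1.2]
finger_gap: 43.6
grip_force: 30.9
```

{"method": "step_arm", "body": {
  "targets": [
    {"angular": [0,0,0],"dp": [-0.06,-0.08,0],"fingers": 1},
    {"angular": [0,0,0],"dp": [-0.13,-0.18,0],"fingers": 1},
    {"angular": [0,0,0],"dp": [-0.18,-0.26,0],"fingers": 1},
    {"angular": [0,0,0],"dp": [-0.1975,-0.2925,0],"fingers": 1},
    {"angular": [0,0,0],"dp": [-0.1975,-0.2925,0],"fingers": 1},
    {"angular": [0,0,0],"dp": [-0.1975,-0.2925,0],"fingers": 1},
    {"angular": [0,0,0],"dp": [-0.1975,-0.2925,0],"fingers": 1},
    {"angular": [0,0,0],"dp": [-0.1975,-0.2925,0],"fingers": 1}
  ]
}}

```text
time: 46.75
tool_pos: [620.4, 90.5, 149.4]
tcp_rot: [180.0, 0.0, -180.0]
ft_force: [-0.5, -0.2, -0.2]
finger_gap: 43.4
grip_force: 30.9
```

{"method": "step_arm", "body": {
  "targets": [
    {"angular": [0,0,0],"dp": [0,0,0.08],"fingers": 1},
    {"angular": [0,0,0],"dp": [0,0,0.16],"fingers": 1},
    {"angular": [0,0,0],"dp": [0,0,0.24],"fingers": 1},
    {"angular": [0,0,0],"dp": [0,0,0.32],"fingers": 1},
    {"angular": [0,0,0],"dp": [0,0,0.38],"fingers": 1},
    {"angular": [0,0,0],"dp": [0,0,0.41],"fingers": 1},
    {"angular": [0,0,0],"dp": [0,0,0.43],"fingers": 1},
    {"angular": [0,0,0],"dp": [0,0,0.435],"fingers": 1}
  ]
}}

```text
time: 47.75
tool_pos: [620.8, 90.1, 62.5]
tcp_rot: [180.0, 0.0, 180.0]
ft_force: [-0.0, -0.4, -0.9]
finger_gap: 43.8
grip_force: 30.9
```

{"method": "step_arm", "body": {
  "targets": [
    {"angular": [0,0,0],"dp": [0,0,0.005],"fingers": 1},
    {"angular": [0,0,0],"dp": [0,0,0.01],"fingers": 1},
    {"angular": [0,0,0],"dp": [0,0,0.01],"fingers": 1},
    {"angular": [0,0,0],"dp": [0,0,0.01],"fingers": 1},
    {"angular": [0,0,0],"dp": [0,0,0.01],"fingers": 1},
    {"angular": [0,0,0],"dp": [0,0,0.01],"fingers": 1},
    {"angular": [0,0,0],"dp": [0,0,0.01],"fingers": 1},
    {"angular": [0,0,0],"dp": [0,0,0.01],"fingers": 1}
  ]
}}

```text
time: 48.75
tool_pos: [620.9, 90.1, 60.8]
tcp_rot: [180.0, 0.1, 180.0]
ft_force: [-0.6, -0.6, 5.7]
finger_gap: 43.9
grip_force: 31.4
```

Contact is as expected, so I'll release and back away.

{"method": "step_arm", "body": {
  "targets": [
    {"angular": [0,0,0],"dp": [0,0,0],"fingers": 0.3},
    {"angular": [0,0,0],"dp": [0,0,0],"fingers": 0},
    {"angular": [0,0,0],"dp": [0,0,0],"fingers": 0},
    {"angular": [0,0,0],"dp": [0,0,0],"fingers": 0},
    {"angular": [0,0,0],"dp": [0,0,-0.1],"fingers": 0},
    {"angular": [0,0,0],"dp": [0,0,-0.3],"fingers": 0},
    {"angular": [0,0,0],"dp": [0,0,-0.5],"fingers": 0},
    {"angular": [0,0,0],"dp": [0,0,-0.8],"fingers": 0}
  ]
}}

```text
time: 49.75
tool_pos: [619.5, 90.0, 221.5]
tcp_rot: [-180.0, -0.1, -180.0]
ft_force: [0.0, 0.8, -0.9]
finger_gap: 85.5
grip_force: 0.0
```

{"method": "step_arm", "body": {
  "targets": [
    {"angular": [0,0,0],"dp": [0.1,0.2,0],"fingers": 0},
    {"angular": [0,0,0],"dp": [0.2,0.4,0],"fingers": 0},
    {"angular": [0,0,0],"dp": [0.3,0.6,0],"fingers": 0},
    {"angular": [0,0,0],"dp": [0.4,0.8,0],"fingers": 0},
    {"angular": [0,0,0],"dp": [0.5,1,0],"fingers": 0},
    {"angular": [0,0,0],"dp": [0.5,1,0],"fingers": 0},
    {"angular": [0,0,0],"dp": [0.5,1,0],"fingers": 0},
    {"angular": [0,0,0],"dp": [0.5,1,0],"fingers": 0}
  ]
}}

```text
time: 50.75
tool_pos: [521.2, 289.2, 220.9]
tcp_rot: [-180.0, 0.0, 179.9]
ft_force: [0.5, -0.2, 0.4]
finger_gap: 85.6
grip_force: 0.0
```

Run:
```python
from h import *
s=sense();print(s['tool_pos'],s['qd'].round(2),s['time'])
A=(("steel_large",6,453,-324),("steel_medium",10,453,-324),("steel_small",14,453,-324),("copper_large",6,621,90),("copper_small",10,621,90))
L=[]
for c in("scene","top"):
    im0=snapshot(c)
    print(c,locate(c,"cork_dish",440,-8),[r['at'] for r in pinpoint(c,"glass")[:1]])
    S=4
    for P in((453,-324,50),(621,90,40)):
        o=np.array(proj(c,P)-36).astype(int)
        im=cv2.resize(im0[o[1]:o[1]+72,o[0]:o[0]+72],None,fx=S,fy=S,interpolation=cv2.INTER_CUBIC)
        for n,z,x,y in A:cv2.polylines(im,[((hull(c,n,x,y,z)-o)*S+2).round().astype(int)],True,(255,255,0),1)
        L.append(im)
cv2.imwrite("pics/p9.png",np.vstack([np.hstack(L[:2]),np.hstack(L[2:])]))
```

```text
[521.20513625 289.15507339 220.88190496] [-0.28  0.22  0.19  0.09 -0.02  0.18] 50.75
scene (array([440.,  -8.]), 730, 815, np.float64(0.82)) [[279.1, 256.8]]
top (array([442.4,  -8. ]), 1291, 1322, np.float64(0.92)) [[420.9, 235.7]]
```

View pics/p9.png

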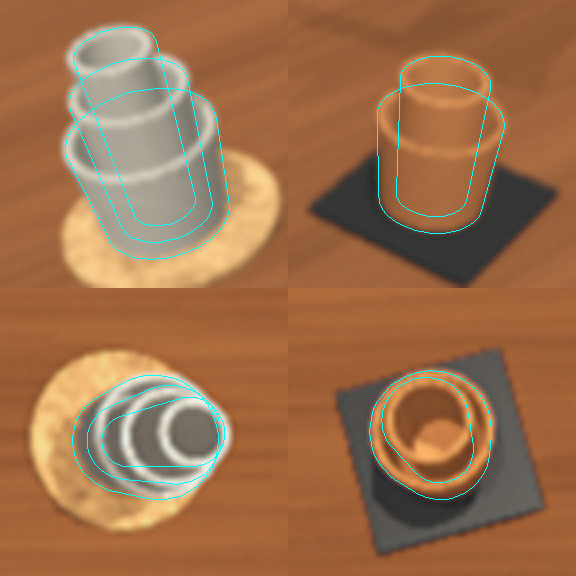

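The crops show both nests upright and seated, with rims matching the expected outlines. They sit within about 3 mm of the mat centres, and the dish and glass haven't moved.

```bash
python3 -c "from bench import *;print(hand_in())"
```

```text
the job is handed in; nothing more can be done
None
```

The job is handed in at about 51 s: both nests stand upright and seated within about 3 mm of the middle of the cork and slate mats, and the wine glass and the dish of corks were left where they stood; the hand-in returned no verdict.

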